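# Assemble a tiered desk tidy from four nesting boxes

### The job

Put the desk tidy together on the grey desk mat. First slide the low tray along the desk (do not lift it) between the socket block and the round charger, touching neither, until it stands wholly on the mat and about square to it, its long side along the mat's long side; then nest the boxes in it largest first, each upright and right down on the floor of the one before: the wide box in the tray, the middle box in the wide box, and last the tall box, which leans in the sloped holder. Set each one down rather than dropping it, and leave the other things on the desk where they are.

Things in the scene. Friction and masses are not known exactly. Their poses are not given: they have to be found in the camera images.
- tray: The low tray, the largest of four plain plywood open-topped boxes: 143 long (its x) x 123 wide (its y) x 45 high, walls and floor 9 thick, about 0.45 kg, loose. Origin: centre of the underside; z up. Inside 125 x 105. A wall can be pinched from above to slide it; the wide box will stand in it 6 mm clear on every side, and 39 mm proud of its rim.
- wide_box: The wide box, second largest, plain plywood, open-topped: 113 long (its x) x 93 wide (its y) x 75 high, walls and floor 8 thick, about 0.18 kg, loose, standing on the desk. Origin: centre of the underside; z up. Inside 97 x 77. Pick it up by pinching the top of one wall. It may go in either way round (half turn).
- mid_box: The middle box, plain plywood, open-topped: 85 long (its x) x 65 wide (its y) x 110 high, walls and floor 5 thick, about 0.16 kg, loose, standing on the desk. Origin: centre of the underside; z up. Inside 75 x 55. It can be gripped across its 65 mm width near the top. In the wide box it has 6 mm on every side and stands 43 mm proud of its rim.
- tall_box: The tall box, the narrowest, plain plywood, open-topped: 63 long (its x) x 43 wide (its y) x 140 high, walls and floor 4 thick, about 0.11 kg, loose. Origin: centre of the underside; z runs up its height to the mouth. It starts in the holder leaning 25 degrees, mouth towards the robot. Grip it across its 43 mm width near the top. In the middle box it has 6 mm on every side and stands 35 mm proud.
- holder: White sloped holder fixed to the desk, about 105 x 85 and 60 high: a seat tilted 25 degrees that faces its -x (roughly towards the robot), with a 40 mm lip at the low edge. Origin: on the desk under the seat's centre; the seat's surface is 36 above it there. The sides (its +y and -y) are open.
- mat: Thin flat grey felt mat, 205 long (its x) x 185 wide (its y), 1 mm, fixed; things stand on it at desk height (z = 0). Origin: its centre.
- socket: Black block of desk power sockets, fixed: 110 (its x, the direction away from the robot) x 50 (its y) x 45 high, standing in the straight way from tray to mat. Origin: centre of the underside.
- charger: Round flat black wireless charger, fixed: diameter 90, 19 high. Origin: centre of the underside. The tray is to pass between it and the socket block (the gap is at least 200 wide).
- mug: White mug with a handle, 82 across and 92 high, loose; leave it alone. Origin: centre of the underside.
- mouse: Black computer mouse, 105 x 60 x 34, loose; leave it alone. Origin: centre of the underside.
- stapler: Grey stapler, 135 x 34 x about 60 high, loose; leave it alone. Origin: centre of the underside.
- figure: Small desk figure with a black round head and blue cap, 56 across and 104 high, loose; leave it alone. Origin: centre of the underside.
There are look-alikes about, which are no part of the job. What is shaped like the charger but yellow is not meant.

How it is judged:
By the outcome, as a careful person would: the job done as asked, in the order asked, and still so for the second after the job is handed in, with the robot touching nothing.
It also fails if it takes over 72 s, if anything falls off the work surface, if the arm or the gripper's body presses on something with over 40 N, if the wrist force passes 120 N, or if a joint passes its speed limit or range.

### The arm

A 6-joint arm with a two-finger parallel gripper is mounted at the origin on the work surface. World frame = base frame: x ahead of the robot, y to its left, z up, the work surface at z = 0. Lengths are in m, angles in rad, forces in N, time in s.
With the tool pointing down it reaches from about 0.375 to 0.825 m from the base axis. Payload 5.5 kg.
Tool frame: the origin (TCP) lies on the centre line of the jaws, within the pads' length; the fingertips stand 17 mm ahead of it and the grasp point (between the pads) lies 2 mm behind it; z points along the fingers, y is the line along which they close (so a half turn about z gives the same grasp; the last joint's range is limited). The gripper opens to 85 mm and grips with 20 to 120 N. Pads are 22 mm wide; open, the fingers measure 114 mm over their backs; the gripper's body (76 mm by 85 mm) begins 54 mm behind the grasp point. The pads swing forward as they close: fully open they stand 13 mm farther back than shut.
Start: joints at [1.116, 0.314, -0.047, 1.21, 0, 1.571], TCP at [0.264, 0.539, 0.248] pointing down, gripper open.
Joint ranges: [-2.67, 2.67], [-0.69, 1.73], [-1.03, 1.25], [-2.08, 2.16], [-1.42, 1.45], [-3.14, 3.14]. Speed limits (rad/s): [2.39, 2.39, 3.01, 3.14, 3.14, 3.14].

### API

Orientations are given as a 3x3 rotation matrix whose columns are the frame's x, y, z axes.
In Python, from station import r gives the robot as it stands. The module is installed in compiled form; this text tells all that it offers. Calls block until the motion is done:
- r.reach(position, orientation): joint-space move of the TCP to a pose.
- r.move_linear(position, v=0.15, ori=None): straight line of the TCP; ori=None keeps the orientation; v is the mean speed in m/s.
- r.move_j(angles): joint-space move.
- r.open_gripper() and r.grab(newtons=None): open the fingers fully, or close them until they stop; newtons is the grip in N (None keeps the last).
- r.sleep(seconds).
- r.solve_ik(position, orientation): joint angles nearest the present ones, or None.
- r.sense(): the state.
- r.get_image(name): name is "scene" or "top"; returns a dict with "pixels" (420x560x3 uint8, red, green, blue), "intrinsics" (3x3 intrinsics, pixels), "k1" (the pictures are not rectified: a ray, as slopes to the right and down, at radius r is drawn at 1 + k1 r^2 times it, then the intrinsics apply), "R" (3x3) and "t" (3): a world point X has camera coordinates R X + t. Camera axes: x right, y down, z forward; pixel columns grow to the right and rows downward; lengths in m; the calibration is good to about 2 mm. A picture is of the moment at which its call begins. There is no depth.
A pose or a line that the arm cannot do raises r.Unreachable and nothing moves.
- r.hand_in(): hands the job in; it is judged then, once.
Trained networks look in the newest picture that a camera, given by its name, has taken for a name from the list of things; names that differ only in an ending like _2 or _b are one class to them, and where a whole thing is asked for, a point or a joint stands for the part that bears it (a point fixed in the world has none). Each returns a list of dicts, best first, with "confidence" (0 to 1); they miss things now and then, are a little off and sometimes report something else, mostly with a low value. They report only what shows in the picture. A call takes as long as a camera call. They do not tell look-alikes from the thing itself.
- r.look_for(label, camera): "location" ([x, y, z] in m, in the coordinates of the camera as it stood for that picture, good to about 4 mm: the middle of the surface that is visible of it).
- r.silhouettes(label, camera): "mask" (420x560 bool, what is visible of it).
- r.place_of(label, camera): "location" ([x, y, z] in m, in the coordinates of the camera as it stood for that picture, good to about 4 mm: a listed point, or the origin of a listed thing).
The state is a dict: "t": time; "q": joint angles; "joint_vel": joint speeds; "joint_torque": joint torques, N m; "tool_pos": TCP position; "ee_rot": TCP orientation; "force": force on the tool from outside, world axes, zero at the start; "ft_torque": the same for the moment, N m; "grip_width": finger opening in m; "gripper_force": force on a finger pad.
Only numpy, scipy, OpenCV 4.12 (cv2) and the standard library are available. Lean on these libraries where they do the work, as an engineer would, in place of code of your own. Each camera call takes 0.05 s, during which the arm holds its last target. There are 200 camera calls.

## Working session

There is one attempt and no reset: what is moved stays moved. The work goes in short steps, each a Python script; the robot and the scene stay as the last script left them, time stands still between calls to the robot, and variables do not carry over. Pictures are saved under pics/ and viewed, at most 10 in all, crops included, and the job is handed in when it is done.

```bash
mkdir -p pics; cat > h.py <<'E'
import numpy as np, cv2
from station import r
def cam(n):
    d=r.get_image(n); return d
def toworld(d,p): return np.array(d["R"]).T@(np.array(p)-np.array(d["t"]))
def ray(d,uv):
    K=np.array(d["intrinsics"]); uv=np.atleast_2d(uv).astype(float)
    p=cv2.undistortPoints(uv.reshape(-1,1,2),K,np.array([d["k1"],0,0,0.])).reshape(-1,2)
    R=np.array(d["R"]);c=-R.T@np.array(d["t"])
    return c,np.c_[p,np.ones(len(p))]@R
def onplane(d,uv,z):
    c,v=ray(d,uv); return c+v*((z-c[2])/v[:,2:3])
def proj(d,X):
    X=np.atleast_2d(X)@np.array(d["R"]).T+np.array(d["t"])
    p=X[:,:2]/X[:,2:]; p=p*(1+d["k1"]*(p**2).sum(1,keepdims=True))
    K=np.array(d["intrinsics"]); return np.c_[p,np.ones(len(p))]@K[:2].T
def save(d,f): cv2.imwrite("pics/"+f,np.ascontiguousarray(np.array(d["pixels"])[:,:,::-1]))
E
python3 - <<'E'
from h import *
np.set_printoptions(precision=3,suppress=True)
for n in("top","scene"):
    d=cam(n); save(d,n+"0.png"); print(n,"cam at",-np.array(d["R"]).T@d["t"],d["k1"],d["intrinsics"][0])
    for l in "tray wide_box mid_box tall_box holder mat socket charger mug mouse stapler figure".split():
        print(l,[(toworld(d,o["location"]).round(3).tolist(),round(o["confidence"],2)) for o in r.place_of(l,n)[:3]])
print(r.sense()["t"])
E
```

```text
top cam at [0.397 0.032 1.895] 0.027637405199467592 [547.067   0.    281.071]
tray [([0.525, 0.361, 0.002], 0.78)]
wide_box [([0.465, -0.228, 0.001], 0.94), ([0.765, -0.058, 0.005], 0.29)]
mid_box [([0.675, -0.21, -0.004], 0.7)]
tall_box [([0.55, -0.406, 0.038], 0.91)]
holder [([0.544, -0.414, 0.002], 0.59)]
mat [([0.48, -0.034, -0.003], 0.66)]
socket [([0.434, 0.165, -0.004], 0.6)]
charger [([0.305, 0.2, -0.002], 0.83), ([0.775, 0.131, -0.0], 0.68)]
mug [([0.359, -0.415, -0.005], 0.8), ([0.553, -0.404, 0.038], 0.68), ([0.523, 0.361, 0.001], 0.54)]
mouse [([0.618, 0.492, -0.001], 0.69), ([0.463, -0.225, -0.001], 0.64)]
stapler [([0.681, -0.378, -0.0], 0.93)]
figure [([0.462, -0.226, -0.001], 0.59), ([0.763, -0.056, 0.003], 0.54)]
scene cam at [ 1.358 -0.271  1.344] -0.008768016193579583 [534.693   0.    279.536]
tray [([0.519, 0.361, 0.006], 0.68)]
wide_box [([0.458, -0.226, 0.003], 0.73)]
mid_box [([0.67, -0.21, -0.001], 0.86), ([0.35, -0.417, -0.001], 0.2)]
tall_box [([0.543, -0.41, 0.038], 0.68)]
holder [([0.545, -0.409, 0.001], 0.67)]
mat [([0.482, -0.034, 0.004], 0.74)]
socket [([0.438, 0.166, 0.005], 0.89)]
charger [([0.301, 0.203, 0.003], 0.84), ([0.771, 0.127, 0.005], 0.75), ([0.762, -0.057, 0.004], 0.73)]
mug [([0.35, -0.413, 0.0], 0.79)]
mouse [([0.617, 0.488, -0.0], 0.79)]
stapler [([0.68, -0.385, 0.002], 0.94)]
figure [([0.76, -0.057, 0.002], 0.79), ([0.672, -0.208, 0.003], 0.57)]
1.3
```

View pics/top0.png

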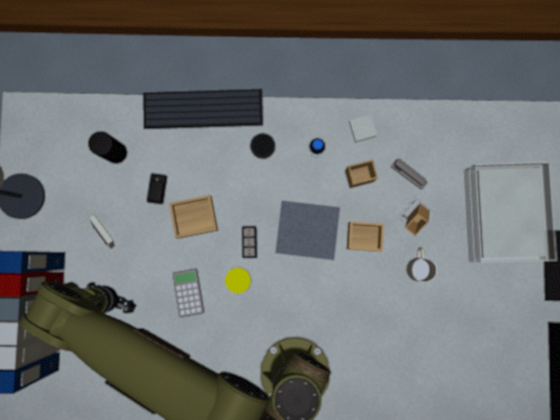

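View pics/scene0.png

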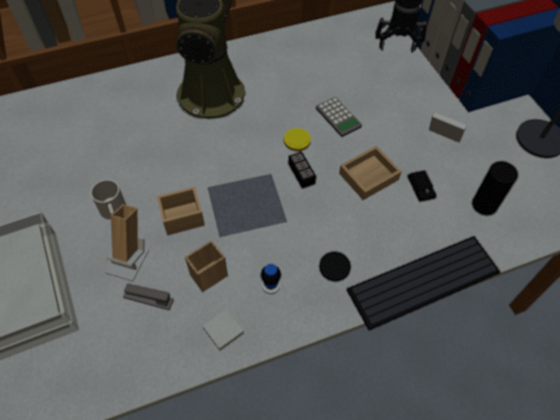

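Top view: tray (194,216), socket (249,241), black charger (262,145), yellow decoy (238,280), mat (308,230), wide box (365,237), mid box (360,173), tall box in holder (417,218). The scene view agrees with this. Next I fit the poses to the silhouettes.

```bash
cat >> h.py <<'E'
from scipy.optimize import minimize
DIM=dict(tray=(.143,.123,.045),wide_box=(.113,.093,.075),mid_box=(.085,.065,.11),tall_box=(.063,.043,.14),mat=(.205,.185,.001),socket=(.11,.05,.045))
def corners(n):
    a,b,h=DIM[n]; return np.array([[sx*a/2,sy*b/2,z] for sx in(-1,1) for sy in(-1,1) for z in(0,h)])
def Rz(a): c,s=np.cos(a),np.sin(a); return np.array([[c,-s,0],[s,c,0],[0,0,1.]])
def Ry(a): c,s=np.cos(a),np.sin(a); return np.array([[c,0,s],[0,1,0],[-s,0,c]])
def views(names=("top","scene")): return {n:cam(n) for n in names}
def mask(n,c,d,near):
    for o in r.silhouettes(n,c):
        m=o["mask"].astype(np.uint8); v,u=np.nonzero(m)
        if len(u)<20: continue
        if np.hypot(*(np.array([u.mean(),v.mean()])-proj(d,near)[0]))<15: return m,o["confidence"]
    return None,0
S=8
def fit(n,near,vs,tilt=0,freez=False,z0=0,yaws=None,ignore=None,rng=np.pi):
    """pose x,y,(z),yaw by silhouette overlap; near = guess of box middle"""
    ms=[]
    for c,d in vs.items():
        m,cf=mask(n,c,d,near)
        if m is None: print(n,c,"no mask"); continue
        ig=ignore[c] if ignore else np.zeros_like(m)
        p=proj(d,near)[0].astype(int); x0,y0=np.maximum(p-50,0); sl=np.s_[y0:p[1]+50,x0:p[0]+50]
        up=lambda a: cv2.resize(a[sl].astype(np.float32),None,fx=S,fy=S,interpolation=cv2.INTER_LINEAR)>.5
        ms.append((d,up(m),up(ig),(x0,y0)))
    C=corners(n)
    def pose(p): return np.array([p[0],p[1],p[3] if freez else z0]),Rz(p[2])@Ry(tilt)
    def cost(p):
        t,R=pose(p); e=0
        for d,m,ig,o in ms:
            q=(proj(d,C@R.T+t)-o+.5)*S-.5
            im=np.zeros(m.shape,np.uint8); cv2.fillConvexPoly(im,cv2.convexHull(np.round(q*16).astype(np.int32)),1,shift=4)
            e+=((im>0)!=m)[~ig].sum()/S/S
        return e
    best=None
    for y in (yaws if yaws is not None else np.arange(0,np.pi,np.pi/8)):
        s=[near[0],near[1],y]+([z0] if freez else [])
        sim=np.array([s]+[np.array(s)+np.eye(len(s))[i]*(.15 if i==2 else .01) for i in range(len(s))])
        f=minimize(cost,s,method="Nelder-Mead",options=dict(initial_simplex=sim,xatol=2e-4,fatol=.05))
        if best is None or f.fun<best.fun: best=f
    return best.x,best.fun
E
python3 - <<'E'
from h import *
np.set_printoptions(precision=4,suppress=True)
vs=views()
G=dict(tray=(.522,.361),wide_box=(.462,-.227),mid_box=(.673,-.21),mat=(.481,-.034),socket=(.436,.165))
for n,g in G.items():
    for k in (vs,{"top":vs["top"]},{"scene":vs["scene"]}):
        x,e=fit(n,np.array([*g,DIM[n][2]/2]),k); print(n,list(k),x[:2],np.degrees(x[2])%180,round(e,1))
ig={}
for c,d in vs.items():
    m,_=mask("holder",c,d,np.array([.544,-.412,.03])); ig[c]=m if m is not None else np.zeros((420,560),np.uint8); print(c,"holder",ig[c].sum())
for i in (ig,None):
    x,e=fit("tall_box",np.array([.53,-.41,.09]),vs,tilt=-np.radians(25),freez=True,z0=.036,yaws=np.radians([-60,-40,-20,0,20,40]),ignore=i); print("tall",x,np.degrees(x[2]),e)
for c,d in vs.items():
    for n in("holder","tall_box"):
        for o in r.look_for(n,c)[:1]: print(c,n,toworld(d,o["location"]))
    m,_=mask("charger",c,d,np.array([.773,.129,.01]))
    if m is not None: v,u=np.nonzero(m); print("charger",onplane(d,[[u.mean(),v.mean()]],.015))
t=vs["top"]["pixels"][170:270,370:460]; s=vs["scene"]["pixels"][170:310,80:220]
a=np.hstack([cv2.resize(np.array(t),(390,430),interpolation=cv2.INTER_CUBIC),cv2.resize(np.array(s),(410,430),interpolation=cv2.INTER_CUBIC)])
cv2.imwrite("pics/tall.png",a[:,:,::-1])
E
```

```text
tray ['top', 'scene'] [0.5187 0.3579] 103.58468196090847 191.9
tray ['top'] [0.5224 0.3577] 103.29265693394848 70.3
tray ['scene'] [0.5167 0.3583] 103.04009750344015 38.0
wide_box ['top', 'scene'] [ 0.4625 -0.2281] 87.62120135448474 110.5
wide_box ['top'] [ 0.4646 -0.2284] 86.49964907968848 41.3
wide_box ['scene'] [ 0.4614 -0.2281] 87.560939869073 42.6
mid_box ['top', 'scene'] [ 0.6724 -0.2098] 105.19397056260414 157.7
mid_box ['top'] [ 0.6762 -0.2103] 107.90122134617658 53.0
mid_box ['scene'] [ 0.6711 -0.2097] 104.81610640016999 59.2
mat ['top', 'scene'] [ 0.4822 -0.0347] 84.57633950859672 269.8
mat ['top'] [ 0.4852 -0.0353] 84.3566252765124 133.3
mat ['scene'] [ 0.481  -0.0345] 84.69233564872575 77.3
socket ['top', 'scene'] [0.438  0.1636] 2.8314053465844915 131.2
socket ['top'] [0.44   0.1632] 2.7331698172345966 28.2
socket ['scene'] [0.4351 0.1663] 179.5942064107351 74.8
top holder 366
scene holder 0
tall [ 0.5453 -0.4099 -0.6976  0.0367] -39.96901174311651 84.953125
tall [ 0.5462 -0.41   -0.7024  0.0379] -40.24470789359748 96.328125
top tall_box [ 0.5247 -0.3859  0.1164]
charger [[0.7751 0.1257 0.015 ]]
scene holder [ 0.5643 -0.4102  0.0055]
scene tall_box [ 0.5318 -0.3887  0.1205]
charger [[0.7756 0.1261 0.015 ]]
```

View pics/tall.png

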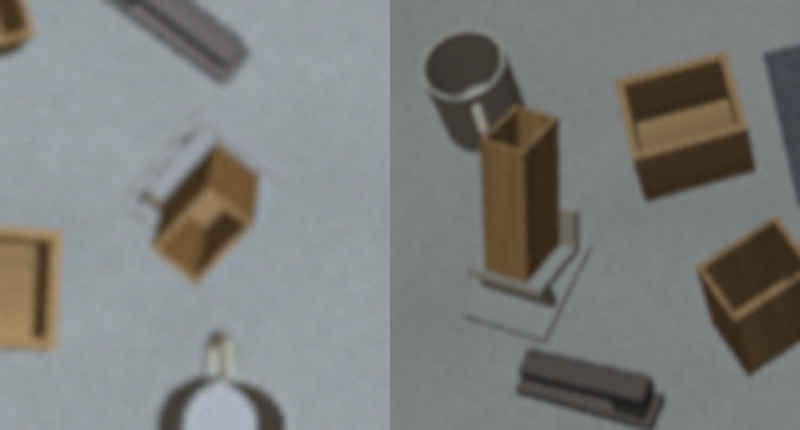

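```bash
cat >> h.py <<'E'
def down(phi):
    """tool down, closing line (tool y) along heading phi"""
    z=np.array([0,0,-1.]); y=np.array([np.cos(phi),np.sin(phi),0]); return np.c_[np.cross(y,z),y,z]
def bestdown(p,phi):
    """the half turn that costs least joint motion"""
    q0=np.array(r.sense()["q"]); c=[]
    for a in(phi,phi+np.pi):
        q=r.solve_ik(p,down(a))
        if q is not None: c.append((np.abs(np.array(q)-q0).max(),a))
    return min(c)[1]
def st(msg=""):
    s=r.sense(); print(msg,"t %.2f"%s["t"],"tcp",np.round(s["tool_pos"],4),"F",np.round(s["force"],1),"w %.4f"%s["grip_width"],"gf %.0f"%s["gripper_force"]); return s
E
python3 - <<'E'
from h import *
D=np.radians
def tp(c,yaw,z): return np.array([c[0]+.067*np.cos(yaw),c[1]+.067*np.sin(yaw),z])
c0,y0=(.5195,.358),D(103.3); Z=.035
p=tp(c0,y0,.16); a=bestdown(p,y0); off=a-y0
r.reach(p,down(a)); st()
r.move_linear(tp(c0,y0,Z),v=.15); st("down")
r.grab(80); st("grip")
for c,yw in [((.612,.27),D(90)),((.612,.06),D(88)),((.483,-.035),D(84.6))]:
    r.move_linear(tp(c,yw,Z),v=.13,ori=down(yw+off)); st("slide")
r.open_gripper(); st("open")
r.move_linear(tp((.483,-.035),D(84.6),.17),v=.25); st("up")
E
```

```text
t 4.08 tcp [0.5037 0.4237 0.1603] F [-0.6  0.2  0.3] w 0.0855 gf 0
down t 5.07 tcp [0.5046 0.424  0.0361] F [-0.5 -0.7  0. ] w 0.0854 gf 0
grip t 5.76 tcp [0.5042 0.4234 0.0353] F [-0.4 -0.   3.3] w 0.0072 gf 79
slide t 6.97 tcp [0.6129 0.3366 0.0353] F [ 1.4 -1.1  4.2] w 0.0079 gf 79
slide t 8.73 tcp [0.6142 0.1269 0.0353] F [0.4 2.1 6.1] w 0.0073 gf 80
slide t 10.09 tcp [0.4882 0.0309 0.0352] F [-1.9 -0.9 10.4] w 0.0076 gf 80
open t 10.82 tcp [0.4893 0.0317 0.035 ] F [ 0.9 -0.1 -0.2] w 0.0857 gf 0
up t 11.52 tcp [0.4888 0.0317 0.1692] F [ 0.2  0.  -0.1] w 0.0857 gf 0
```

```bash
python3 - <<'E'
from h import *
np.set_printoptions(precision=4,suppress=True)
D=np.radians
c,yw=np.array([.463,-.2282]),D(87.3); h=yw+D(90); u=np.array([np.cos(h),np.sin(h)])
P=lambda z: np.r_[c+.0425*u,z]
a=bestdown(P(.17),h)
r.move_linear(P(.17),v=.3,ori=down(a)); r.move_linear(P(.063),v=.15); st("at")
r.grab(60); st("grip"); r.move_linear(P(.16),v=.15); s=st("up"); r.sleep(.2)
R=np.array(s["ee_rot"]); print("tool y",np.degrees(np.arctan2(R[1,1],R[0,1])),np.degrees(h))
vs=views(); save(vs["top"],"t1.png"); save(vs["scene"],"s1.png")
for k in (vs,{"top":vs["top"]},{"scene":vs["scene"]}):
    for n,g,yy in(("tray",(.483,-.035,.02),84.6),("mat",(.483,-.035,0),84.6),):
        try: x,e=fit(n,np.array(g),k,yaws=[D(yy)]); print(n,list(k),x[:2],np.degrees(x[2]),e)
        except Exception as ex: print(n,ex)
x,e=fit("wide_box",np.array([*c,.13]),vs,yaws=[yw],freez=True,z0=.097); print("wide",x,np.degrees(x[2]),e)
a=np.hstack([cv2.resize(np.array(vs["top"]["pixels"])[150:300,250:400],(400,400)),cv2.resize(np.array(vs["scene"]["pixels"])[120:270,130:280],(400,400))])
cv2.imwrite("pics/c1.png",a[:,:,::-1])
E
```

```text
at t 14.06 tcp [ 0.4211 -0.2263  0.0636] F [-0.4 -0.8 -0.5] w 0.0851 gf 0
grip t 14.75 tcp [ 0.4208 -0.2263  0.0633] F [-0.7  0.4  3.7] w 0.0071 gf 59
up t 15.55 tcp [ 0.4199 -0.2258  0.1591] F [-0.4 -0.8 -2.7] w 0.0070 gf 58
tool y -2.6997106431515623 177.3
tray ['top', 'scene'] [ 0.4838 -0.0364] 84.61233316689328 213.359375
mat ['top', 'scene'] [ 0.4859 -0.0358] 84.45946618160147 3868.046875
tray ['top'] [ 0.4854 -0.0368] 84.7330810674396 49.53125
mat ['top'] [ 0.4863 -0.0359] 84.41941491700851 1608.828125
tray ['scene'] [ 0.481  -0.0342] 83.67677986687323 116.078125
mat ['scene'] [ 0.4804 -0.0349] 83.91680473586541 2232.609375
wide [ 0.4652 -0.2273  1.5175  0.1008] 86.94581039037155 804.015625
```

View pics/c1.png

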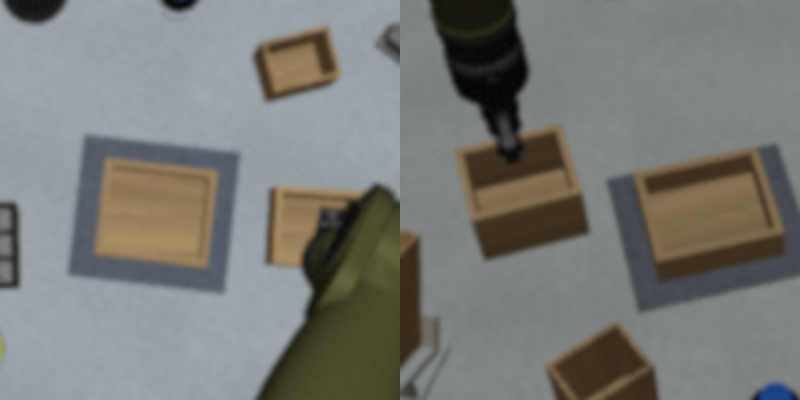

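The tray stands squarely on the mat, at crop px (155,212). The wide box hangs level in the jaws. Placing it now.

```bash
cat >> h.py <<'E'
def lower(xy,zs,v=.06,lim=8,f0=None):
    """go down through zs, stop when the upward push passes lim"""
    f0=r.sense()["force"][2] if f0 is None else f0
    for z in zs:
        r.move_linear(np.r_[xy,z],v=v); s=r.sense()
        if abs(s["force"][2]-f0)>lim: st("contact"); return z
    st("lowered"); return None
E
python3 - <<'E'
from h import *
D=np.radians
c,yw=np.array([.4832,-.0357]),D(84.6); h=yw+D(90); u=np.array([np.cos(h),np.sin(h)])
xy=c+.0425*u; s=r.sense(); R=np.array(s["ee_rot"]); a=h+D(180) if R[0,1]>0 else h
r.move_linear(np.r_[xy,.16],v=.2,ori=down(a)); r.sleep(.1); f0=st("over")["force"][2]
k=lower(xy,[.118,.106,.1],v=.08,lim=5,f0=f0)
if k is None:
    k=lower(xy,[.085,.077,.0745,.073,.072],v=.05,lim=6,f0=f0); print(k)
    if k is None or k<.0755:
        r.open_gripper(); st("open"); r.move_linear(np.r_[xy,.2],v=.25); st("up")
E
```

```text
over t 17.57 tcp [ 0.4408 -0.0325  0.16  ] F [ 0.4  0.5 -1.4] w 0.0069 gf 58
lowered t 18.80 tcp [ 0.4407 -0.0317  0.0998] F [ 0.9  0.1 -1.2] w 0.0070 gf 58
lowered t 20.31 tcp [ 0.4411 -0.0317  0.0723] F [-0.6 -0.2  1.8] w 0.0068 gf 59
None
open t 21.04 tcp [ 0.4409 -0.0317  0.072 ] F [ 0.9 -0.5  0.6] w 0.0853 gf 0
up t 21.70 tcp [ 0.4407 -0.0317  0.1996] F [ 0.5 -0.4 -0. ] w 0.0857 gf 0
```

```bash
python3 - <<'E'
from h import *
np.set_printoptions(precision=4,suppress=True)
D=np.radians
c,yw=np.array([.6733,-.210]),D(105.5)
P=lambda z: np.r_[c,z]
a=bestdown(P(.2),yw+D(90))
r.move_linear(P(.19),v=.3,ori=down(a)); r.move_linear(P(.093),v=.15); st("at")
r.grab(50); s=st("grip"); r.move_linear(P(.26),v=.2); s=st("up"); r.sleep(.1)
vs=views(); g=np.array([.4832,-.0357,.045])
ig={}
for n,d in vs.items():
    m,_=mask("tray",n,d,g); ig[n]=m if m is not None else np.zeros((420,560),np.uint8); print(n,ig[n].sum())
for k in (vs,{"top":vs["top"]},{"scene":vs["scene"]}):
    try: x,e=fit("wide_box",g,k,yaws=[D(84.6)],z0=.009,ignore=ig); print(list(k),x[:2],np.degrees(x[2]),e)
    except Exception as ex: print(ex)
im=[]
for n in vs:
    d=vs[n]; b=np.array(d["pixels"]).copy(); u,v=proj(d,g)[0].astype(int)
    im.append(cv2.resize(b[v-50:v+50,u-50:u+50],(400,400),interpolation=cv2.INTER_CUBIC))
cv2.imwrite("pics/c2.png",np.hstack(im)[:,:,::-1])
E
```

```text
at t 23.62 tcp [ 0.6738 -0.21    0.0942] F [-0.6  0.1  0.4] w 0.0859 gf 0
grip t 23.95 tcp [ 0.6741 -0.2105  0.0948] F [-1.9 -0.6  6.3] w 0.0645 gf 56
up t 24.93 tcp [ 0.6726 -0.2098  0.2584] F [-0.4 -0.2 -1. ] w 0.0641 gf 55
top 0
scene 827
['top', 'scene'] [ 0.4858 -0.0352] 84.43577325146137 96.3125
['top'] [ 0.4865 -0.036 ] 83.84273077381998 34.46875
['scene'] [ 0.4811 -0.034 ] 85.64699074997525 16.09375
```

View pics/c2.png

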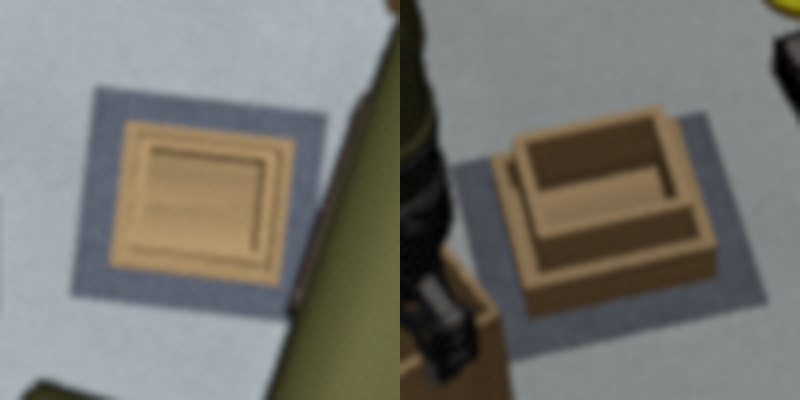

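The wide box is nested in the tray with a small even gap, at crop px (205,200). Placing the middle box.

```bash
python3 - <<'E'
from h import *
D=np.radians
xy=np.array([.4835,-.0354]); R=np.array(r.sense()["ee_rot"]); cur=np.arctan2(R[1,1],R[0,1])
a=D(174.6); a=a if np.cos(a-cur)>0 else a+np.pi
r.move_linear(np.r_[xy,.24],v=.25,ori=down(a)); r.sleep(.1); f0=st("over")["force"][2]
k=lower(xy,[.185,.176,.168],v=.08,lim=5,f0=f0)
if k is None:
    k=lower(xy,[.13,.116,.1135,.112,.111,.110],v=.05,lim=5,f0=f0); print(k)
    if k is None or k<.1145:
        r.open_gripper(); st("open"); r.move_linear(np.r_[xy,.25],v=.25); st("up")
E
```

```text
over t 26.72 tcp [ 0.4844 -0.036   0.2401] F [-0.   0.7 -1. ] w 0.0640 gf 55
lowered t 28.07 tcp [ 0.4831 -0.0354  0.1678] F [-0.1 -0.1 -1.5] w 0.0643 gf 55
contact t 30.16 tcp [ 0.4836 -0.0353  0.1118] F [-2.9  0.8  7.3] w 0.0647 gf 56
0.111
open t 30.51 tcp [ 0.4836 -0.0354  0.111 ] F [-0.2  0.7 -0.5] w 0.0852 gf 0
up t 31.22 tcp [ 0.483  -0.0354  0.2489] F [ 0.4 -0.5 -1. ] w 0.0849 gf 0
```

```bash
python3 - <<'E'
from h import *
np.set_printoptions(precision=4,suppress=True)
D=np.radians
o=np.array([.546,-.410,.037]); B=Rz(D(-40))@Ry(D(-25)); zb=B[:,2]
q0=np.array(r.sense()["q"]); best=None
for sg in(1,-1):
    y=sg*B[:,1]; T=np.c_[np.cross(y,-zb),y,-zb]
    qa,qb=[r.solve_ik(o+k*zb,T) for k in(.228,.128)]
    qc=r.solve_ik([.4835,-.0354,.28],down(D(-5.4) if sg>0 else D(174.6)))
    print(sg,qa,qb,qc)
    if qa is not None and qb is not None:
        k=np.abs(np.array(qa)-q0).max()
        if best is None or k<best[0]: best=(k,sg,T)
k,sg,T=best
r.reach(o+.228*zb,T); st("pre"); r.move_linear(o+.128*zb,v=.12); st("at")
r.grab(30); st("grip")
r.move_linear(o+.24*zb,v=.15); st("out")
c=o+.24*zb
r.move_linear(np.r_[c[:2]*[.97,.9],.31],v=.15,ori=down(D(-40+90)+(0 if sg>0 else np.pi))); r.sleep(.1); s=st("vertical")
vs=views(); t=np.array(s["tool_pos"]); g=t-[0,0,.058]
for kk in (vs,{"top":vs["top"]},{"scene":vs["scene"]}):
    try:
        x,e=fit("tall_box",g,kk,yaws=[D(-40)],z0=t[2]-.128,freez=len(kk)>1); print(list(kk),x,np.degrees(x[2]),e)
    except Exception as ex: print(ex)
im=[]
for n in vs:
    b=np.array(vs[n]["pixels"]); u,v=proj(vs[n],g)[0].astype(int); v=max(v,75);u=max(u,75)
    im.append(cv2.resize(b[v-75:v+75,u-75:u+75],(400,400),interpolation=cv2.INTER_CUBIC))
cv2.imwrite("pics/c3.png",np.hstack(im)[:,:,::-1])
E
```

```text
1 [-0.6169 -0.0401 -0.5668  0.609  -0.0343  0.0737] [-0.6238  0.1247 -0.6201  0.3907 -0.0314  0.0674] [-0.0731  0.0847 -0.2573  1.2287  0.      1.592 ]
-1 [-0.6169 -0.0401 -0.5668  0.609  -0.0343 -3.0679] [-0.6238  0.1247 -0.6201  0.3907 -0.0314 -3.0742] [-0.0731  0.0847 -0.2573  1.2287  0.     -1.5496]
pre t 32.58 tcp [ 0.472  -0.3474  0.2426] F [-0.2  0.8  0.1] w 0.0853 gf 0
at t 33.56 tcp [ 0.5049 -0.3753  0.1537] F [ 0.5  1.4 -0.6] w 0.0853 gf 0
grip t 34.02 tcp [ 0.5048 -0.3755  0.1539] F [-3.6  2.2  7.1] w 0.0429 gf 30
out t 34.92 tcp [ 0.468  -0.3446  0.2535] F [ 0.4 -0.3 -1.3] w 0.0428 gf 30
vertical t 35.75 tcp [ 0.4536 -0.31    0.3089] F [ 0.1  0.5 -0.8] w 0.0426 gf 30
['top', 'scene'] [ 0.4501 -0.3085 -0.7105  0.1778] -40.71050385806754 620.859375
['top'] [ 0.4366 -0.2838 -1.6085] -92.15895664047217 251.953125
['scene'] [ 0.4517 -0.3085 -0.672 ] -38.50399022610191 310.359375
```

View pics/c3.png

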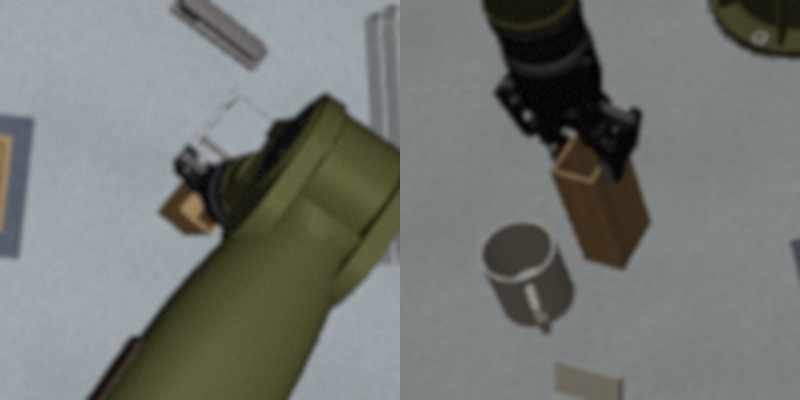

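The tall box hangs upright in the jaws at crop px (600,200). I'll measure its offset along its own length over the stack before lowering.

```bash
python3 - <<'E'
from h import *
np.set_printoptions(precision=4,suppress=True)
D=np.radians
vs=views(); g=np.array([.4835,-.0354,.1]); ig={}
for n,d in vs.items():
    ig[n]=np.zeros((420,560),np.uint8)
    for w in("wide_box","tray"):
        m,_=mask(w,n,d,g-[0,0,.06]); 
        if m is not None: ig[n]|=m
for k in ({"top":vs["top"]},{"scene":vs["scene"]}):
    x,e=fit("mid_box",g,k,yaws=[D(84.6)],z0=.017,ignore=ig); print("mid",list(k),x[:2],np.degrees(x[2]),e)
R=np.array(r.sense()["ee_rot"]); cur=np.arctan2(R[1,1],R[0,1]); a=D(174.6); a=a if np.cos(a-cur)>0 else a+np.pi
xy=g[:2]
r.move_linear(np.r_[xy,.31],v=.2,ori=down(a)); r.sleep(.15); s=st("over"); t=np.array(s["tool_pos"])
vs=views(); im=[]
for n in vs:
    d=vs[n]; i=np.zeros((420,560),np.uint8)
    q=np.array([[t[0]+x,t[1]+y,t[2]+z] for x in(-.06,.06) for y in(-.06,.06) for z in(-.03,.12)])
    cv2.fillConvexPoly(i,cv2.convexHull(proj(d,q).astype(np.int32)),1)
    try:
        x,e=fit("tall_box",t-[0,0,.07],{n:d},yaws=[D(84.6)],z0=t[2]-.128,ignore={n:i}); print("tall",n,x[:2],np.degrees(x[2]),e)
    except Exception as ex: print(n,ex)
    u,v=proj(d,t-[0,0,.08])[0].astype(int)
    im.append(cv2.resize(np.array(d["pixels"])[v-60:v+60,u-60:u+60],(400,400),interpolation=cv2.INTER_CUBIC))
cv2.imwrite("pics/c4.png",np.hstack(im)[:,:,::-1])
E
```

```text
mid ['top'] [ 0.4853 -0.0377] 83.48339603088328 9.265625
mid ['scene'] [ 0.4817 -0.0331] 85.31374806619053 29.390625
over t 38.13 tcp [ 0.4834 -0.0359  0.31  ] F [-0.6 -0.5 -1.3] w 0.0428 gf 31
tall_box top no mask
tall top [ 0.4834 -0.0359] 84.6 0.0
tall scene [ 0.4812 -0.0321] 81.8854521820044 12.53125
```

View pics/c4.png

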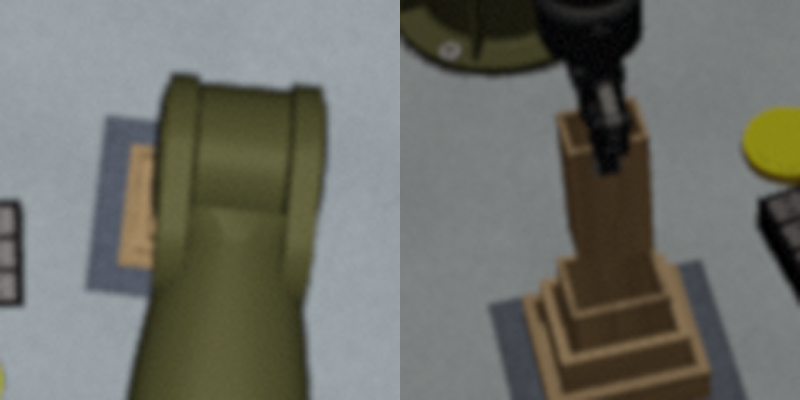

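Scene view: the tall box sits above the mid box and about 1 mm off centre in y, at crop px (603,200). I'll shift by 1 mm and lower it.

```bash
python3 - <<'E'
from h import *
xy=np.array([.4836,-.0363]); r.sleep(.1); f0=st()["force"][2]
k=lower(xy,[.265,.257,.25,.243],v=.1,lim=4,f0=f0)
if k is None:
    k=lower(xy,[.18,.16]+list(np.arange(.157,.1445,-.0012)),v=.06,lim=4,f0=f0); print(k)
    if k is None or k<.1575:
        r.open_gripper(); st("open"); r.move_linear(np.r_[xy,.27],v=.25); st("up")
E
```

```text
t 38.43 tcp [ 0.4835 -0.0356  0.31  ] F [ 0.2  1.2 -1.7] w 0.0425 gf 31
lowered t 39.78 tcp [ 0.4832 -0.0363  0.2425] F [ 1.3  0.  -0.6] w 0.0427 gf 30
contact t 43.22 tcp [ 0.484  -0.0364  0.1506] F [-1.3 -1.3  5.7] w 0.0426 gf 30
0.14979999999999996
open t 43.72 tcp [ 0.4835 -0.0363  0.1497] F [-0.6  0.5  0.3] w 0.0854 gf 0
up t 44.35 tcp [ 0.4836 -0.0363  0.2699] F [-0.  -0.2 -0.3] w 0.0858 gf 0
```

Contact came at 0.150, which matches the floor height I expected. I'll move clear and check.

```bash
python3 - <<'E'
from h import *
r.move_linear([.45,.3,.3],v=.3); st()
vs=views(); im=[]
for n in vs:
    u,v=proj(vs[n],[.4835,-.036,.08])[0].astype(int)
    im.append(cv2.resize(np.array(vs[n]["pixels"])[v-90:v+90,u-90:u+90],(400,400),interpolation=cv2.INTER_CUBIC))
cv2.imwrite("pics/c5.png",np.hstack(im)[:,:,::-1])
E
```

```text
t 45.63 tcp [0.4499 0.2988 0.2995] F [-0.6 -0.8  0.1] w 0.0850 gf 0
```

View pics/c5.png

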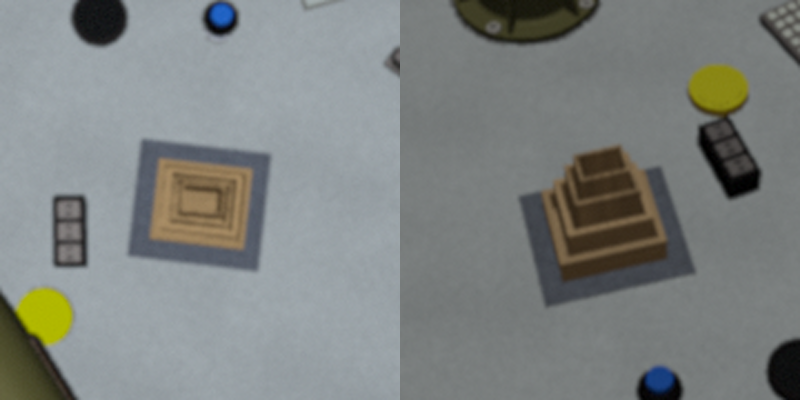

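All four boxes are nested, upright and concentric on the mat, at crop px (202,202) and (605,210). Nothing nearby has moved.

```bash
python3 -c "
from station import r
print(r.hand_in())"
```

```text
the job is handed in; nothing more can be done
None
```

The desk tidy is assembled and handed in at about 46 s of the 72 s allowed: the tray is square on the mat, with the wide, middle and tall boxes nested upright in it in that order.

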